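Set the polariser lever to the tall post and press the read button

ROBOT

A 6-joint arm with a two-finger parallel gripper is mounted at the origin on the work surface. World frame = base frame: x ahead of the robot, y to its left, z up, the work surface at z = 0. Lengths are in mm, angles in rad, forces in N, time in s.
With the tool pointing down it reaches from about 375 to 975 mm from the base axis. Payload 3.8 kg.
Tool frame: the origin (TCP) lies at the very end of the fingers, on their centre line; the grasp point (between the pads) lies 19 mm behind it; z points along the fingers, y is the line along which they close (so a half turn about z gives the same grasp; the last joint's range is limited). The gripper opens to 85 mm and grips with 20 to 120 N. Pads are 22 mm wide; open, the fingers measure 114 mm over their backs; the gripper's body (76 mm by 85 mm) begins 54 mm behind the grasp point. The pads swing forward as they close: fully open they stand 13 mm farther back than shut.
Start: joints at [1.3, 0.264, 1.604, -0, 1.274, -0.037], TCP at [156.379, 656.63, 231.28] pointing down, gripper open.
Joint ranges: [-2.63, 2.63], [-0.94, 2.18], [0.31, 2.57], [-1.31, 4.45], [0, 2.66], [-2.55, 2.55]. Speed limits (rad/s): [2.57, 2.57, 3.14, 3.14, 3.14, 3.14].

INTERFACE

Orientations are given as [roll, pitch, yaw] about the fixed x, y, z axes, in that order (R = Rz(yaw) Ry(pitch) Rx(roll)).
In Python, from plant import env, cams, job gives the robot as it stands. The module is installed in compiled form; this text tells all that it offers.
- The arm moves only by the tool arm_command, never from a script. Its argument "deltas" is a list of rows, each an object of numbers: "tx", "ty", "tz": the shift along the world's x, y, z in m; "wx", "wy", "wz": the turn, a rotation vector about the world's x, y, z in rad; "gripper": the finger opening in m, from 0 to 0.0854. In form: [{"tx": .., "ty": .., "tz": .., "wx": .., "wy": .., "wz": .., "gripper": ..}, ...]. A call has 1 to 10 rows; each row shifts and turns the commanded pose from where the row before left it; what a row does not reach is not made up. A row lasts 1/8 s, in which the tool goes at most 62.5 mm and 10.7 degrees, less where a joint would pass 70% of its speed; a pose out of reach is approached as far as the arm can. A call with a gripper value outside its range is refused whole. The fingers move at their own pace and stop on an object; the grip force is fixed at half the most. Time passes only in rows, so rows that do not move let the fingers close. It gives the time, the measured TCP pose, the force, the opening and the grip force at its end, in the units of the state.
- env.observe(): the state, without advancing time (a new reading comes with each control period).
- cams.get_image(name): name is "scene" or "side" or "wrist"; returns a dict with "color" (480x640x3 uint8, red, green, blue), "camera_matrix" (3x3 intrinsics, pixels), "R" (3x3) and "t" (3): a world point X has camera coordinates R X + t; the wrist camera has in their place "T_tool_cam" (4x4, takes a point from camera to tool coordinates, whose origin is the TCP and whose axes are the flange's). Camera axes: x right, y down, z forward; pixel columns grow to the right and rows downward; lengths in mm; the calibration is good to about 2 mm. The wrist camera is an equidistant fisheye: a pixel r from the principal point sees the ray r / f radians off the axis. A picture is of the moment at which its call begins: read the wrist's pose just before it. There is no depth.
- job.hand_in(): hands the job in; it is judged then, once.
The state is a dict: "clock": time; "joints": joint angles; "joint_velocities": joint speeds; "joint_efforts": joint torques, N m; "ee_pos": TCP position; "ee_rot": TCP orientation; "force": force on the tool from outside, world axes, zero at the start; "ft_torque": the same for the moment, N m; "finger_gap": opening from 0.0 (shut) to 1.0 (fully open); "grasp_force": force on a finger pad.
Only numpy, scipy, OpenCV 4.12 (cv2) and the standard library are available. Lean on these libraries where they do the work, as an engineer would, in place of code of your own. Each camera call takes 0.05 s, during which the arm holds its last target. There are 200 camera calls.

TASK

On the polarised-light viewer, gently push the ring's lever round with your fingertips, without gripping it, until it points straight at the tall thin post on the dial plate (not at the flat disc). Then press the black read button on the viewer fully down and let it go. Leave the dish lying on the glass, the vial, and everything else on the bench where they are.

Things in the scene. Friction and masses are not known exactly. Their poses are not given: they have to be found in the camera images.
- viewer: Polarised-light sample viewer, fixed to the bench: white lamp base 260 x 260 mm with a flat white dial plate on top, 45 mm above the bench. Origin under its centre at bench height, on the vertical axis of the ring; z up; its front (the lever's side) faces its own -x. In the middle of the plate stands a fixed round stage, 84 mm diameter, its glass top 78 mm above the bench, with the black polariser ring around it (116 mm outer diameter, 56 to 75 mm above the bench).
- polar_ring (a joint): Angle of the polariser ring about the viewer's vertical axis, rad, counter-clockwise seen from above; 0 = lever along the viewer's own -x. Stops at -1.15 and +1.15. It stays where it is left; friction is light, about 1.5 to 2 N sideways at the finger pin.
- lever_pin (a point): Top centre of the upright round finger pin near the lever's end: pin 12 mm diameter, 84 mm out from the ring's axis, its top 100 mm above the bench. It stands on the flat lever (12 mm wide, reaching 92 mm out from the axis, upper side 74 mm above the bench). x axis: outwards along the lever; z up.
- post_top (a point): Top centre of the tall thin steel post that marks the setting: 12 mm diameter, 27 mm high, standing fixed on the dial plate, 102 to 138 mm out from the ring's axis (top 72 mm above the bench, so below the lever's upper side and beyond its end). It stands on one side of the lever or the other.
- disc_top (a point): Top centre of the low flat steel disc that marks another setting, not wanted: 24 mm diameter, 6 mm high, fixed on the dial plate on the other side of the lever (top 51 mm above the bench).
- read_top (a point): Top centre of the round black read button, 28 mm diameter, in a grey housing on the rear right of the dial plate, as seen from the viewer's front (viewer's own x +80, y -90 mm). Its top is 67 mm above the bench when up, and this point moves down with it. It is pressed straight down.
- read (a joint): Travel of the read button, m: 0 up, 0.006 fully down (spring, about 4 N); returns when released.
- dish: Clear round lidded dish, loose, 60 mm diameter, 14 mm high, lying on the glass stage. Origin at the centre of its underside. To be left alone.
- vial: Small capped glass vial, loose, 22 mm diameter, 45 mm high, standing on the rear left of the dial plate, as seen from the viewer's front. Origin at the centre of its underside. To be left alone.
- bottle_a: White bottle, loose, 44 mm diameter, 85 mm high, standing beside the viewer on its left. Origin at the centre of its underside. To be left alone.
- bottle_b: White jar, loose, 44 mm diameter, 75 mm high, standing beside the viewer on its right. Origin at the centre of its underside. To be left alone.
- tube_rack: Orange tube rack, loose, 90 x 200 mm, 38 mm high with its tubes. Origin at the centre of its underside. To be left alone.
- strip_rack: Black rack with clear strips, loose, 85 x 160 mm, 34 mm high. Origin at the centre of its underside. To be left alone.
- pipette: Hand pipette lying on the bench, loose, about 250 mm long along its x, 26 mm thick. Origin at mid-length at bench height. To be left alone.

How it is judged:
By the outcome, as a careful person would: the job done as asked, in the order asked, and still so for the second after the job is handed in, with the robot touching nothing.
It also fails if it takes over 54 s, if anything falls off the work surface, if the arm or the gripper's body presses on something with over 40 N, if the wrist force passes 120 N, or if a joint passes its speed limit or range.

## Working session

There is one attempt and no reset: what is moved stays moved. The work goes in short steps, Python scripts to look and compute and a tool call to move; the robot and the scene stay as the last step left them, time stands still between calls to the robot, and variables do not carry over. Pictures are saved under pics/ and viewed, at most 10 in all, crops included, and the job is handed in when it is done.

Besides the shell and the picture viewer there is one more tool, called after "Request:" by a JSON object that holds its "name" and its "arguments". arm_command: Moves the arm, as the interface text tells. Its arguments: {"type":"object","properties":{"deltas":{"type":"array"}},"required":["deltas"]}

```bash
mkdir -p pics
cat > h.py <<'E'
import numpy as np, cv2
from plant import env, cams, job
from scipy.spatial.transform import Rotation as Ro
def ray(im,u,v,st=None):
    K=im["camera_matrix"]
    if "T_tool_cam" in im:
        a=np.array([(u-K[0,2])/K[0,0],(v-K[1,2])/K[1,1]]);r=np.hypot(*a)
        d=np.array([*(np.sin(r)*a/max(r,1e-9)),np.cos(r)])
        W=np.eye(4);W[:3,:3]=Ro.from_euler('xyz',st["ee_rot"]).as_matrix();W[:3,3]=st["ee_pos"]
        T=W@im["T_tool_cam"];return T[:3,3],T[:3,:3]@d
    R=np.array(im["R"]);t=np.array(im["t"])
    return -R.T@t, R.T@np.linalg.inv(K)@np.array([u,v,1.])
def onz(im,u,v,z,st=None):
    o,d=ray(im,u,v,st);return o+d*(z-o[2])/d[2]
def proj(im,X):
    p=im["camera_matrix"]@(np.array(im["R"])@np.array(X)+np.array(im["t"]));return p[:2]/p[2]
E
python3 - <<'E'
from h import *
import pickle
s=env.observe();print({k:np.round(v,3) for k,v in s.items()})
d={}
for n in("scene","side","wrist"):
    d[n]=cams.get_image(n);cv2.imwrite(f"pics/{n}0.png",d[n]["color"][:,:,::-1])
    if n!="wrist": print(n,onz(d[n],320,240,45),ray(d[n],0,0)[0])
d["st"]=s;pickle.dump(d,open("d0.pkl","wb"));print(d["wrist"]["T_tool_cam"],d["wrist"]["camera_matrix"])
E
```

```text
{'clock': np.float64(0.0), 'joints': array([ 1.3  ,  0.265,  1.605, -0.   ,  1.274, -0.037]), 'joint_velocities': array([-0.002, -0.   , -0.001, -0.001, -0.   ,  0.   ]), 'joint_efforts': array([ 0.0000e+00, -5.1512e+01, -3.6730e+01,  0.0000e+00,  1.3000e-02,
       -0.0000e+00]), 'ee_pos': array([156.212, 655.915, 229.935]), 'ee_rot': array([-3.139, -0.   ,  2.908]), 'force': array([-0.937, -0.494,  0.492]), 'ft_torque': array([-0.005, -0.008,  0.009]), 'grasp_force': np.float64(0.0), 'finger_gap': np.float64(1.0)}
scene [473.7445589    4.20666141  45.        ] [ 882.5925515   697.10051298 1166.6002887 ]
side [511.87569281  48.86519442  45.        ] [ -563.57215603 -1028.3056631   1018.9055702 ]
[[-8.09802636e-04 -9.47129421e-01 -3.20850749e-01  8.31809181e+01]
 [ 9.99999669e-01 -7.42314499e-04 -3.32660799e-04  4.47862977e-01]
 [ 7.69006673e-05 -3.20850912e-01  9.47129709e-01 -1.43431218e+02]
 [ 0.00000000e+00  0.00000000e+00  0.00000000e+00  1.00000000e+00]] [[371.64829954   0.         317.6058874 ]
 [  0.         371.64829954 235.16624865]
 [  0.           0.           1.        ]]
```

View pics/scene0.png

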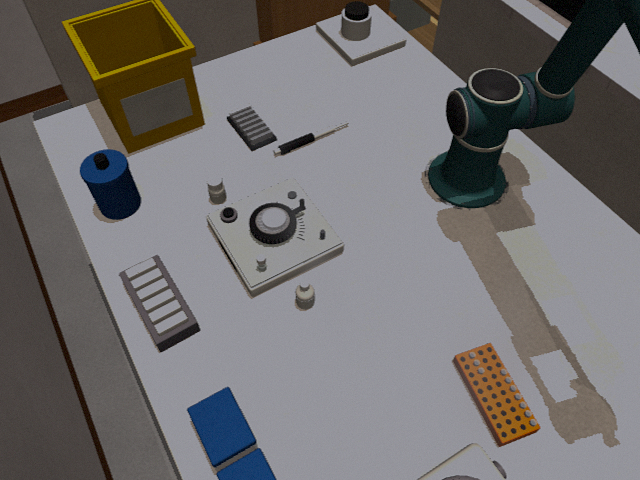

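View pics/side0.png

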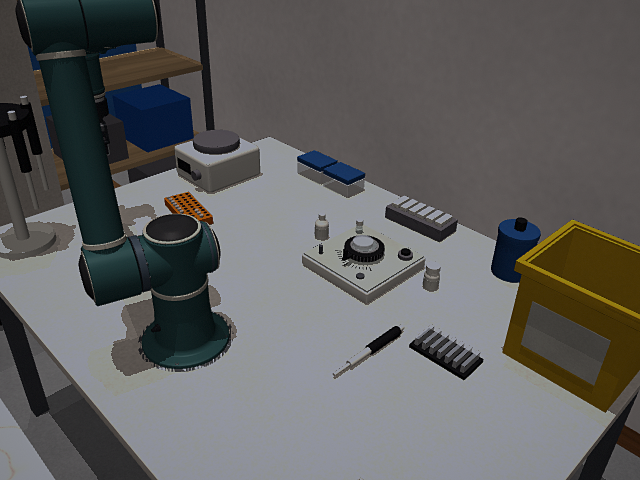

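The scene picture shows the viewer, with the ring at about (273,224), the lever pin at (302,203), the post at (322,235), the disc at (292,195) and the button at (229,214). The side picture agrees, with the post at (320,248) and the disc at (360,276).

Run:
```python
from h import *
import pickle
d=pickle.load(open("d0.pkl","rb"));s=d["scene"]
for n,u,v,z in[("stage",274,217,78),("pin",302,200,100),("post",322,232,72),("disc",292,195,51),("btn",229,213,67),("vialcap",262,260,90),("botL",305,287,85),("botR",216,182,75)]: print(n,onz(s,u,v,z).round())
s=d["side"]
for n,u,v,z in[("stage",365,242,78),("post",320,245,72),("disc",360,276,51),("btn",405,253,67)]: print(n,onz(s,u,v,z).round())
for n,(u0,v0,w,h) in {"scene":(190,165,170,130),"side":(290,200,160,120)}.items():
    c=d[n]["color"][v0:v0+h,u0:u0+w,::-1];cv2.imwrite(f"pics/{n}c.png",cv2.resize(c,None,fx=4.5,fy=4.5,interpolation=cv2.INTER_CUBIC))
```

```text
stage [548. -93.  78.]
pin [470. -89. 100.]
post [467.   3.  72.]
disc [ 465. -154.   51.]
btn [ 636. -170.   67.]
vialcap [634.  13.  90.]
botL [583. 124.  85.]
botR [ 623. -274.   75.]
stage [565. -83.  78.]
post [463.  -0.  72.]
disc [ 459. -163.   51.]
btn [ 621. -189.   67.]
```

View pics/scenec.png

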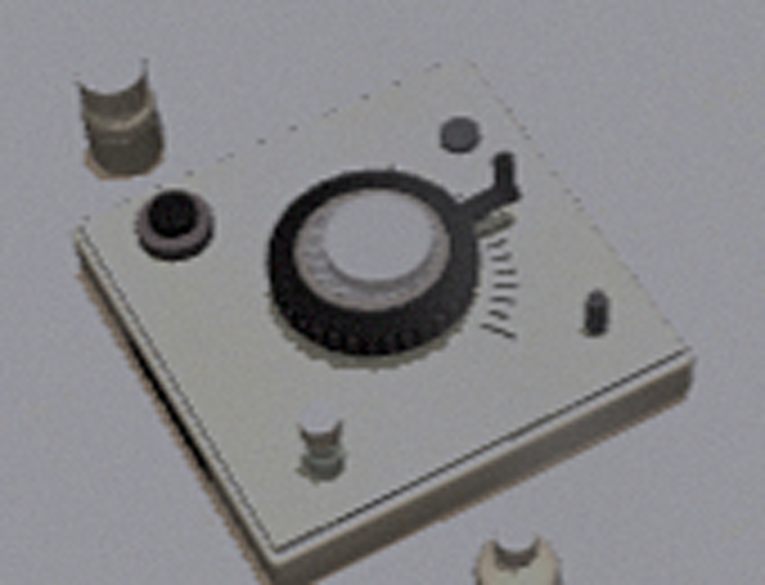

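The enlarged scene picture shows the post at (597,312) and the disc at (460,135), on opposite sides of the lever pin at (505,165). The viewer's axis is near (553,-90), its yaw is about 0, and the post is near (465,2). I'll move above it with the fingers shut.

Request:
{"name": "arm_command", "arguments": {"deltas": [{"tx": 0.03, "ty": -0.05, "tz": 0, "gripper": 0}, {"tx": 0.03, "ty": -0.05, "gripper": 0}, {"tx": 0.03, "ty": -0.05, "gripper": 0}, {"tx": 0.03, "ty": -0.05, "gripper": 0}, {"tx": 0.03, "ty": -0.05, "gripper": 0}, {"tx": 0.03, "ty": -0.05, "gripper": 0}, {"tx": 0.03, "ty": -0.05, "gripper": 0}]}}

```text
$.deltas[0]: bad value
```

Request:
{"name": "arm_command", "arguments": {"deltas": [{"tx": 0.02, "ty": -0.053, "gripper": 0}, {"tx": 0.02, "ty": -0.053, "gripper": 0}, {"tx": 0.02, "ty": -0.053, "gripper": 0}, {"tx": 0.02, "ty": -0.053, "gripper": 0}, {"tx": 0.02, "ty": -0.053, "gripper": 0}, {"tx": 0.02, "ty": -0.053, "gripper": 0}, {"tx": 0.01, "ty": -0.05, "gripper": 0}, {"gripper": 0}, {"gripper": 0}]}}

```text
$.deltas[0]: bad value
```

Run:
```python
from h import *
import pickle
s=env.observe();im=cams.get_image("wrist");print(s["clock"],s["ee_pos"],s["ee_rot"],s["finger_gap"],s["joints"])
pickle.dump((s,im),open("d1.pkl","wb"));cv2.imwrite("pics/w1.png",im["color"][:,:,::-1])
```

```text
0.15 [156.21590901 656.10511615 230.21418497] [-3.13983499e+00 -7.79120552e-05  2.90781061e+00] 0.9987496916774576 [ 1.30011826e+00  2.64628219e-01  1.60506288e+00  1.36197114e-05
  1.27366090e+00 -3.69000897e-02]
```

View pics/w1.png

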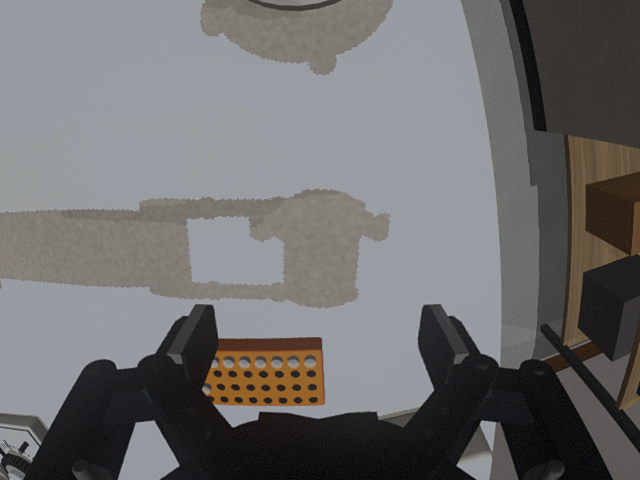

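The moves were refused because the rows lacked some keys, so this wrist picture is from the start pose. It shows the orange rack at (265,370), and the fingers fill the lower part. I'll send full rows next and place the TCP beyond the viewer's middle so the dial stays in view.

Request:
{"name": "arm_command", "arguments": {"deltas": [{"tx": 0.03, "ty": -0.05, "tz": 0, "wx": 0, "wy": 0, "wz": 0, "gripper": 0}, {"tx": 0.03, "ty": -0.05, "tz": 0, "wx": 0, "wy": 0, "wz": 0, "gripper": 0}, {"tx": 0.03, "ty": -0.05, "tz": 0, "wx": 0, "wy": 0, "wz": 0, "gripper": 0}, {"tx": 0.03, "ty": -0.05, "tz": 0, "wx": 0, "wy": 0, "wz": 0, "gripper": 0}, {"tx": 0.03, "ty": -0.05, "tz": 0, "wx": 0, "wy": 0, "wz": 0, "gripper": 0}, {"tx": 0.03, "ty": -0.05, "tz": 0, "wx": 0, "wy": 0, "wz": 0, "gripper": 0}, {"tx": 0.03, "ty": -0.05, "tz": 0, "wx": 0, "wy": 0, "wz": 0, "gripper": 0}, {"tx": 0.03, "ty": -0.05, "tz": 0, "wx": 0, "wy": 0, "wz": 0, "gripper": 0}]}}

```text
clock: 1.2
ee_pos: [397.0, 254.9, 231.4]
ee_rot: [3.141, 0.0, 2.908]
force: [1.4, -0.2, 0.3]
finger_gap: 0.002
grasp_force: 0.0
```

Request:
{"name": "arm_command", "arguments": {"deltas": [{"tx": 0.03, "ty": -0.05, "tz": 0, "wx": 0, "wy": 0, "wz": 0, "gripper": 0}, {"tx": 0.03, "ty": -0.05, "tz": 0, "wx": 0, "wy": 0, "wz": 0, "gripper": 0}, {"tx": 0.03, "ty": -0.05, "tz": 0, "wx": 0, "wy": 0, "wz": 0, "gripper": 0}, {"tx": 0.03, "ty": -0.05, "tz": 0, "wx": 0, "wy": 0, "wz": 0, "gripper": 0}, {"tx": 0.03, "ty": -0.05, "tz": 0, "wx": 0, "wy": 0, "wz": 0, "gripper": 0}, {"tx": 0.03, "ty": -0.05, "tz": 0, "wx": 0, "wy": 0, "wz": 0, "gripper": 0}, {"tx": 0.02, "ty": -0.05, "tz": 0, "wx": 0, "wy": 0, "wz": 0, "gripper": 0}, {"tx": 0, "ty": 0, "tz": 0, "wx": 0, "wy": 0, "wz": 0, "gripper": 0}, {"tx": 0, "ty": 0, "tz": 0, "wx": 0, "wy": 0, "wz": 0, "gripper": 0}]}}

```text
clock: 2.33
ee_pos: [595.9, -93.2, 230.8]
ee_rot: [3.141, -0.001, 2.907]
force: [-0.1, 0.3, -0.2]
finger_gap: -0.004
grasp_force: 0.0
```

Run:
```python
from h import *
import pickle
s=env.observe();im=cams.get_image("wrist");print(s["clock"],s["ee_pos"],s["ee_rot"],s["finger_gap"],s["joints"])
pickle.dump((s,im),open("d1.pkl","wb"));cv2.imwrite("pics/w2.png",im["color"][:,:,::-1])
```

```text
2.325 [595.90333093 -93.20044379 230.77957208] [ 3.14108688e+00 -1.32073448e-03  2.90694819e+00] -0.003660516142441439 [-1.96760697e-01  1.30402585e-01  1.76325757e+00  5.85442996e-04
  1.24923318e+00 -1.53309762e+00]
```

View pics/w2.png

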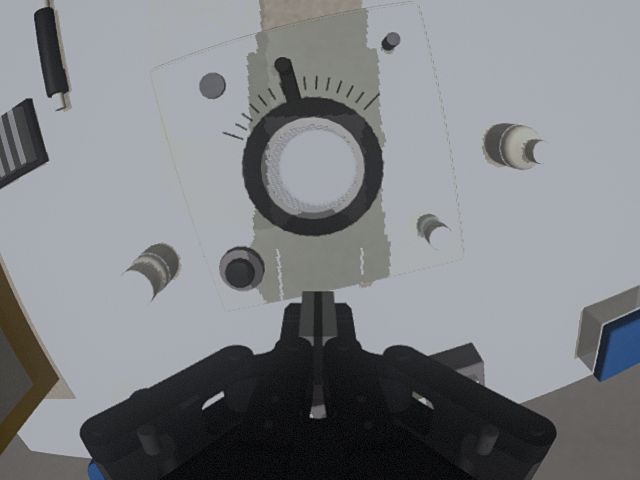

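The wrist picture shows the ring centred near (314,166), the pin top at (283,64) and the post top at (393,38). The disc is at (212,85), the button top near (239,270), the vial at (433,230) and the bottles at (515,147) and (152,270).

```bash
cat > m.py <<'E'
from h import *
def meas(s,im,post=(393,38),verbose=1):
    g=cv2.cvtColor(im["color"],cv2.COLOR_RGB2GRAY)
    m=(g<75).astype(np.uint8);m[290:]=0
    cs,_=cv2.findContours(m,cv2.RETR_EXTERNAL,cv2.CHAIN_APPROX_NONE)
    for c in cs:
        a=cv2.contourArea(c)
        if a>60: print("blob",a,cv2.boundingRect(c),np.round(cv2.minEnclosingCircle(c),1) if 0 else [round(x,1) for x in cv2.minEnclosingCircle(c)[0]])
    return g,m,cs
E
python3 - <<'E'
from m import *
import pickle
s,im=pickle.load(open("d1.pkl","rb"));g,m,cs=meas(s,im)
c=max(cs,key=cv2.contourArea)[:,0,:]
P=np.array([onz(im,u,v,75,s)[:2] for u,v in c])
# circle fit with lever rejection
k=np.ones(len(P),bool)
for _ in range(6):
    A=np.c_[2*P[k],np.ones(k.sum())];x=np.linalg.lstsq(A,(P[k]**2).sum(1),rcond=None)[0];r=np.sqrt(x[2]+x[:2]@x[:2])
    k=abs(np.hypot(*(P-x[:2]).T)-r)<3
print("ring",x[:2],r,k.sum())
for n,u,v,z in[("pin",283,64,100),("post",393,38,72),("postbase",386,46,45),("disc",212,85,51),("btn",240,271,67),("dish",319,167,92)]:
    p=onz(im,u,v,z,s)[:2];d=p-x[:2];print(n,p.round(1),np.hypot(*d).round(1),np.degrees(np.arctan2(d[1],d[0])).round(1))
def tri(a,b):
    (o,d),(p,e)=a,b;t=np.linalg.lstsq(np.c_[d,-e],p-o,rcond=None)[0];return ((o+d*t[0]+p+e*t[1])/2).round(1),np.linalg.norm(o+d*t[0]-p-e*t[1]).round(1)
sc=pickle.load(open("d0.pkl","rb"))["scene"]
for n,w,a in[("pin",(283,64),(190+504/4.5,165+154/4.5)),("post",(393,38),(190+597/4.5,165+293/4.5)),("btn",(240,271),(190+174/4.5,165+210/4.5)),("disc",(212,85),(190+460/4.5,165+133/4.5))]: print(n,tri(ray(im,*w,s),ray(sc,*a)))
cr=np.hstack([cv2.resize(im["color"][y:y+60,q:q+60,::-1],(390,390),interpolation=cv2.INTER_CUBIC) for q,y in((255,40),(365,15))])
cv2.imwrite("pics/c2.png",cr)
E
```

```text
blob 120.5 (0, 264, 12, 26) [5.5, 276.5]
blob 659.5 (225, 258, 30, 30) [239.7, 272.4]
blob 114.5 (227, 247, 38, 28) [245.0, 262.5]
blob 190.0 (486, 138, 19, 27) [495.5, 151.5]
blob 1979.0 (0, 99, 49, 90) [15.5, 143.5]
blob 15705.5 (243, 57, 140, 179) [308.4, 144.0]
blob 72.5 (382, 37, 14, 13) [388.5, 43.1]
blob 1698.0 (34, 6, 35, 91) [49.5, 51.0]
ring [556.06842031 -87.93353891] 57.39341091737368 390
pin [472.8 -88.9] 83.2 -179.3
post [466.1   0.7] 126.3 135.4
postbase [467.9  -0.7] 124.1 135.3
disc [ 465.6 -156.1] 113.3 -143.0
btn [ 633.2 -175. ] 116.4 -48.5
dish [554.8 -81.8] 6.3 102.0
pin (array([472.3, -88.2, 105. ]), np.float64(2.7))
post (array([4.653e+02, 3.000e-01, 7.490e+01]), np.float64(2.5))
btn (array([ 634.2, -175.9,   64.7]), np.float64(0.2))
disc (array([ 464.5, -156.2,   49.3]), np.float64(1.9))
```

View pics/c2.png

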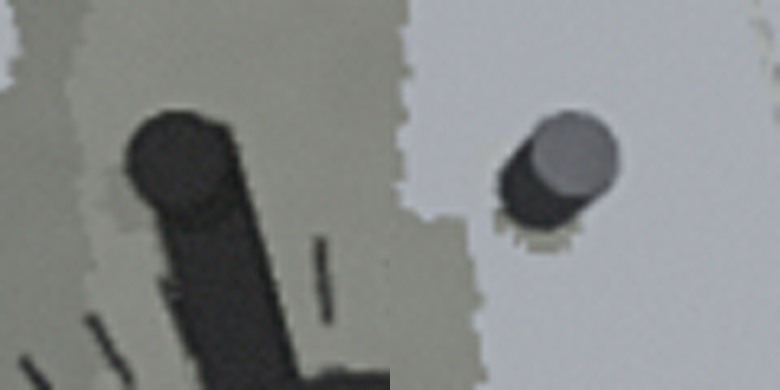

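The crops put the pin top at (282.4,64.6) and the post top at (393.5,38.4), which agrees with the estimates. The lever is now at 180.7° and the post is at 135.3° in world. I'll push from the -y side towards +y.

Request:
{"name": "arm_command", "arguments": {"deltas": [{"tx": -0.061, "ty": -0.012, "tz": 0, "wx": 0, "wy": 0, "wz": 0, "gripper": 0}, {"tx": -0.062, "ty": -0.02, "tz": 0, "wx": 0, "wy": 0, "wz": 0, "gripper": 0}, {"tx": 0, "ty": 0, "tz": -0.03, "wx": 0, "wy": 0, "wz": 0, "gripper": 0}, {"tx": 0, "ty": 0, "tz": -0.04, "wx": 0, "wy": 0, "wz": 0, "gripper": 0}, {"tx": 0, "ty": 0, "tz": -0.04, "wx": 0, "wy": 0, "wz": 0, "gripper": 0}, {"tx": 0, "ty": 0, "tz": -0.036, "wx": 0, "wy": 0, "wz": 0, "gripper": 0}, {"tx": 0, "ty": 0, "tz": 0, "wx": 0, "wy": 0, "wz": 0, "gripper": 0}]}}

```text
clock: 3.25
ee_pos: [472.6, -122.2, 82.5]
ee_rot: [3.141, -0.007, 2.91]
force: [-0.6, -0.7, -0.0]
finger_gap: -0.0
grasp_force: 0.0
```

Request:
{"name": "arm_command", "arguments": {"deltas": [{"tx": 0, "ty": 0.006, "tz": 0, "wx": 0, "wy": 0, "wz": 0, "gripper": 0}, {"tx": 0, "ty": 0.006, "tz": 0, "wx": 0, "wy": 0, "wz": 0, "gripper": 0}, {"tx": 0, "ty": 0.006, "tz": 0, "wx": 0, "wy": 0, "wz": 0, "gripper": 0}, {"tx": 0, "ty": 0.006, "tz": 0, "wx": 0, "wy": 0, "wz": 0, "gripper": 0}, {"tx": 0, "ty": 0, "tz": 0, "wx": 0, "wy": 0, "wz": 0, "gripper": 0}]}}

```text
clock: 3.88
ee_pos: [476.3, -100.2, 85.7]
ee_rot: [3.141, 0.001, 2.908]
force: [-0.1, 0.0, 0.7]
finger_gap: -0.0
grasp_force: 0.2
```

Request:
{"name": "arm_command", "arguments": {"deltas": [{"tx": -0.001, "ty": 0.0055, "tz": 0, "wx": 0, "wy": 0, "wz": -0.04, "gripper": 0}, {"tx": -0.0005, "ty": 0.0055, "tz": 0, "wx": 0, "wy": 0, "wz": -0.04, "gripper": 0}, {"tx": -0.0005, "ty": 0.0055, "tz": 0, "wx": 0, "wy": 0, "wz": -0.04, "gripper": 0}, {"tx": 0, "ty": 0.0055, "tz": 0, "wx": 0, "wy": 0, "wz": -0.04, "gripper": 0}, {"tx": 0.001, "ty": 0.0054, "tz": 0, "wx": 0, "wy": 0, "wz": -0.05, "gripper": 0}, {"tx": 0.001, "ty": 0.0054, "tz": 0, "wx": 0, "wy": 0, "wz": -0.05, "gripper": 0}, {"tx": 0.0015, "ty": 0.0054, "tz": 0, "wx": 0, "wy": 0, "wz": -0.05, "gripper": 0}, {"tx": 0.0015, "ty": 0.0054, "tz": 0, "wx": 0, "wy": 0, "wz": -0.05, "gripper": 0}, {"tx": 0, "ty": 0, "tz": 0, "wx": 0, "wy": 0, "wz": 0, "gripper": 0}]}}

```text
clock: 5.0
ee_pos: [478.6, -56.7, 85.0]
ee_rot: [-3.141, -0.001, 2.549]
force: [-0.2, 0.7, -0.1]
finger_gap: 0.002
grasp_force: 0.0
```

Request:
{"name": "arm_command", "arguments": {"deltas": [{"tx": 0.002, "ty": 0.005, "tz": 0, "wx": 0, "wy": 0, "wz": -0.05, "gripper": 0}, {"tx": 0.002, "ty": 0.0045, "tz": 0, "wx": 0, "wy": 0, "wz": -0.05, "gripper": 0}, {"tx": 0.0025, "ty": 0.0045, "tz": 0, "wx": 0, "wy": 0, "wz": -0.05, "gripper": 0}, {"tx": 0.0025, "ty": 0.004, "tz": 0, "wx": 0, "wy": 0, "wz": -0.04, "gripper": 0}, {"tx": 0, "ty": 0, "tz": 0, "wx": 0, "wy": 0, "wz": 0, "gripper": 0}, {"tx": 0, "ty": 0, "tz": 0, "wx": 0, "wy": 0, "wz": 0, "gripper": 0}]}}

```text
clock: 5.75
ee_pos: [487.6, -38.9, 85.1]
ee_rot: [-3.142, -0.001, 2.359]
force: [0.1, 0.2, 0.1]
finger_gap: -0.0
grasp_force: 0.0
```

Run:
```python
from h import *
import pickle
s=env.observe();im=cams.get_image("wrist");print(s["clock"],s["ee_pos"],s["ee_rot"],s["force"])
pickle.dump((s,im),open("d2.pkl","wb"));cv2.imwrite("pics/w3.png",im["color"][:,:,::-1])
```

```text
5.75 [487.59656372 -38.9169658   85.11618723] [-3.14150559e+00 -6.46451645e-04  2.35864671e+00] [0.09794483 0.17737774 0.06183305]
```

View pics/w3.png

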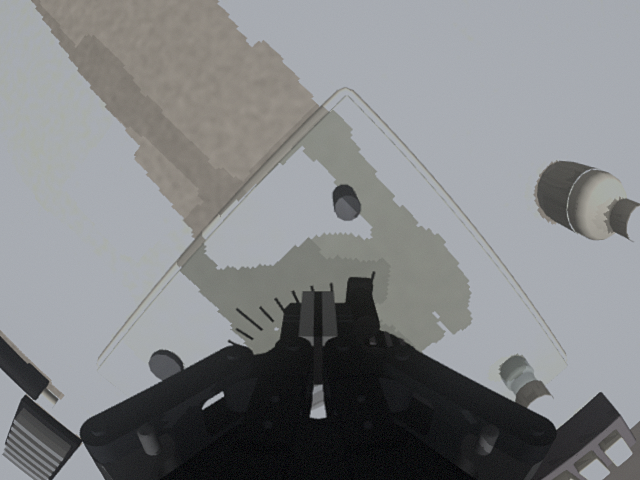

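The lever is now beside the fingers at (362,285), near the line to the post at (345,200). I'll back off sideways, rise, and check it from above.

Request:
{"name": "arm_command", "arguments": {"deltas": [{"tx": -0.007, "ty": -0.007, "tz": 0, "wx": 0, "wy": 0, "wz": 0, "gripper": 0}, {"tx": 0, "ty": 0, "tz": 0.05, "wx": 0, "wy": 0, "wz": 0, "gripper": 0}, {"tx": 0, "ty": 0, "tz": 0.05, "wx": 0, "wy": 0, "wz": 0, "gripper": 0}, {"tx": 0, "ty": 0, "tz": 0.046, "wx": 0, "wy": 0, "wz": 0, "gripper": 0}, {"tx": 0.05, "ty": -0.035, "tz": 0, "wx": 0, "wy": 0, "wz": 0, "gripper": 0}, {"tx": 0.05, "ty": -0.035, "tz": 0, "wx": 0, "wy": 0, "wz": 0, "gripper": 0}, {"tx": 0, "ty": 0, "tz": 0, "wx": 0, "wy": 0, "wz": 0, "gripper": 0}, {"tx": 0, "ty": 0, "tz": 0, "wx": 0, "wy": 0, "wz": 0, "gripper": 0}]}}

```text
clock: 6.8
ee_pos: [579.8, -116.1, 230.4]
ee_rot: [-3.141, -0.002, 2.357]
force: [0.5, -0.5, 0.0]
finger_gap: 0.002
grasp_force: 0.0
```

Run:
```python
from h import *
import pickle
s=env.observe();im=cams.get_image("wrist");print(s["clock"],s["ee_pos"],s["ee_rot"],s["force"])
pickle.dump((s,im),open("d3.pkl","wb"));cv2.imwrite("pics/w4.png",cv2.resize(im["color"][0:300,160:480,::-1],(640,600),interpolation=cv2.INTER_CUBIC))
```

```text
6.8 [ 579.75959256 -116.08596404  230.38262507] [-3.14050723e+00 -2.28394976e-03  2.35718528e+00] [ 0.4581254  -0.47520848  0.02477594]
```

View pics/w4.png

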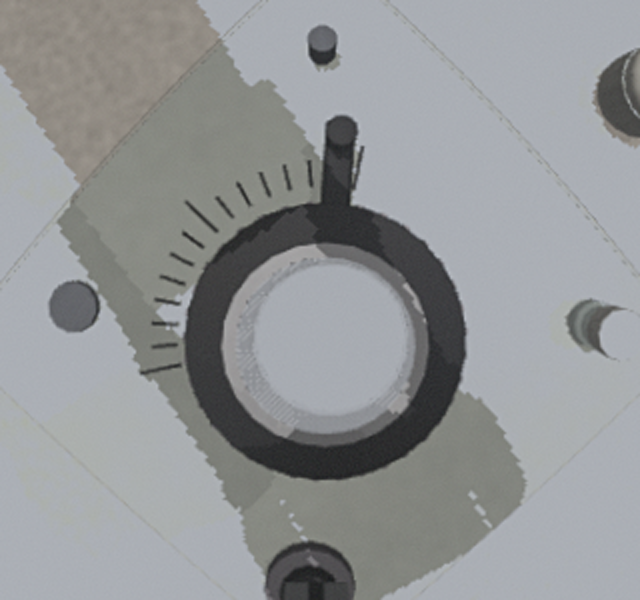

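The enlarged picture shows the pin top at (341,130) and the post top at (322,38), with the ring centre near (325,341). The lever has gone a little past the post.

```bash
cat > ang.py <<'E'
from h import *
import pickle,sys
def run(f,pin,post,x0,x1):
    s,im=pickle.load(open(f,"rb"));g=cv2.cvtColor(im["color"],cv2.COLOR_RGB2GRAY)
    m=(g<75).astype(np.uint8);m[245:]=0
    cs,_=cv2.findContours(m,cv2.RETR_EXTERNAL,cv2.CHAIN_APPROX_NONE)
    c=max(cs,key=cv2.contourArea)[:,0,:]
    P=np.array([onz(im,u,v,75,s)[:2] for u,v in c]);k=np.ones(len(P),bool)
    for _ in range(8):
        A=np.c_[2*P[k],np.ones(k.sum())];x=np.linalg.lstsq(A,(P[k]**2).sum(1),rcond=None)[0];r=np.sqrt(x[2]+x[:2]@x[:2])
        k=abs(np.hypot(*(P-x[:2]).T)-r)<2.5
    print("ring",x[:2].round(1),r.round(1))
    for n,(u,v),z in(("pin",pin,100),("post",post,72)):
        p=onz(im,u,v,z,s)[:2];d=p-x[:2];print(n,p.round(1),np.hypot(*d).round(1),np.degrees(np.arctan2(d[1],d[0])).round(2))
E
python3 - <<'E'
from ang import *
run("d3.pkl",(160+341/2,130/2),(160+322/2,38/2),0,0)
run("d1.pkl",(282.4,64.6),(393.5,38.4),0,0)
E
```

```text
ring [556.6 -88. ] 57.1
pin [501.5 -24.9] 83.8 131.16
post [466.6   0.6] 126.2 135.46
ring [556.4 -87.9] 57.2
pin [473.2 -89.4] 83.3 -178.93
post [466.5   1. ] 126.4 135.35
```

Request:
{"name": "arm_command", "arguments": {"deltas": [{"tx": -0.018, "ty": 0.037, "tz": 0, "wx": 0, "wy": 0, "wz": 0, "gripper": 0}, {"tx": -0.018, "ty": 0.037, "tz": 0, "wx": 0, "wy": 0, "wz": 0, "gripper": 0}, {"tx": -0.018, "ty": 0.038, "tz": 0, "wx": 0, "wy": 0, "wz": 0, "gripper": 0}, {"tx": 0, "ty": 0, "tz": -0.03, "wx": 0, "wy": 0, "wz": 0, "gripper": 0}, {"tx": 0, "ty": 0, "tz": -0.04, "wx": 0, "wy": 0, "wz": 0, "gripper": 0}, {"tx": 0, "ty": 0, "tz": -0.04, "wx": 0, "wy": 0, "wz": 0, "gripper": 0}, {"tx": 0, "ty": 0, "tz": -0.035, "wx": 0, "wy": 0, "wz": 0, "gripper": 0}, {"tx": 0, "ty": 0, "tz": 0, "wx": 0, "wy": 0, "wz": 0, "gripper": 0}, {"tx": 0, "ty": 0, "tz": 0, "wx": 0, "wy": 0, "wz": 0, "gripper": 0}]}}

```text
clock: 7.98
ee_pos: [527.3, -3.7, 87.9]
ee_rot: [3.14, 0.002, 2.358]
force: [0.7, -0.6, -0.1]
finger_gap: 0.002
grasp_force: 0.0
```

Request:
{"name": "arm_command", "arguments": {"deltas": [{"tx": -0.003, "ty": -0.002, "tz": 0, "wx": 0, "wy": 0, "wz": 0, "gripper": 0}, {"tx": -0.003, "ty": -0.002, "tz": 0, "wx": 0, "wy": 0, "wz": 0, "gripper": 0}, {"tx": -0.002, "ty": -0.0015, "tz": 0, "wx": 0, "wy": 0, "wz": 0, "gripper": 0}, {"tx": -0.002, "ty": -0.0015, "tz": 0, "wx": 0, "wy": 0, "wz": 0, "gripper": 0}, {"tx": -0.002, "ty": -0.0015, "tz": 0, "wx": 0, "wy": 0, "wz": 0, "gripper": 0}, {"tx": -0.0015, "ty": -0.0015, "tz": 0, "wx": 0, "wy": 0, "wz": 0, "gripper": 0}, {"tx": -0.001, "ty": -0.001, "tz": 0, "wx": 0, "wy": 0, "wz": 0, "gripper": 0}, {"tx": 0, "ty": 0, "tz": 0, "wx": 0, "wy": 0, "wz": 0, "gripper": 0}, {"tx": 0, "ty": 0, "tz": 0, "wx": 0, "wy": 0, "wz": 0, "gripper": 0}]}}

```text
clock: 9.1
ee_pos: [512.4, -14.9, 86.3]
ee_rot: [-3.142, -0.0, 2.358]
force: [-0.4, 0.9, 0.2]
finger_gap: -0.001
grasp_force: 0.5
```

Request:
{"name": "arm_command", "arguments": {"deltas": [{"tx": 0.007, "ty": 0.007, "tz": 0, "wx": 0, "wy": 0, "wz": 0, "gripper": 0}, {"tx": 0, "ty": 0, "tz": 0.045, "wx": 0, "wy": 0, "wz": 0, "gripper": 0}, {"tx": 0, "ty": 0, "tz": 0.05, "wx": 0, "wy": 0, "wz": 0, "gripper": 0}, {"tx": 0, "ty": 0, "tz": 0.05, "wx": 0, "wy": 0, "wz": 0, "gripper": 0}, {"tx": 0.02, "ty": -0.036, "tz": 0, "wx": 0, "wy": 0, "wz": 0, "gripper": 0}, {"tx": 0.02, "ty": -0.036, "tz": 0, "wx": 0, "wy": 0, "wz": 0, "gripper": 0}, {"tx": 0.023, "ty": -0.037, "tz": 0, "wx": 0, "wy": 0, "wz": 0, "gripper": 0}, {"tx": 0, "ty": 0, "tz": 0, "wx": 0, "wy": 0, "wz": 0, "gripper": 0}, {"tx": 0, "ty": 0, "tz": 0, "wx": 0, "wy": 0, "wz": 0, "gripper": 0}]}}

```text
clock: 10.22
ee_pos: [582.2, -116.6, 230.7]
ee_rot: [-3.141, -0.001, 2.357]
force: [0.4, 0.6, -0.1]
finger_gap: -0.001
grasp_force: 0.0
```

Run:
```python
from h import *
import pickle
s=env.observe();im=cams.get_image("wrist");print(s["clock"],s["ee_pos"],s["ee_rot"],s["force"])
pickle.dump((s,im),open("d4.pkl","wb"));cv2.imwrite("pics/w5.png",cv2.resize(im["color"][0:300,160:480,::-1],(640,600),interpolation=cv2.INTER_CUBIC))
```

```text
10.225 [ 582.16234694 -116.56857453  230.72540811] [-3.14107840e+00 -1.37686285e-03  2.35747845e+00] [ 0.40691864  0.59299051 -0.07384854]
```

View pics/w5.png

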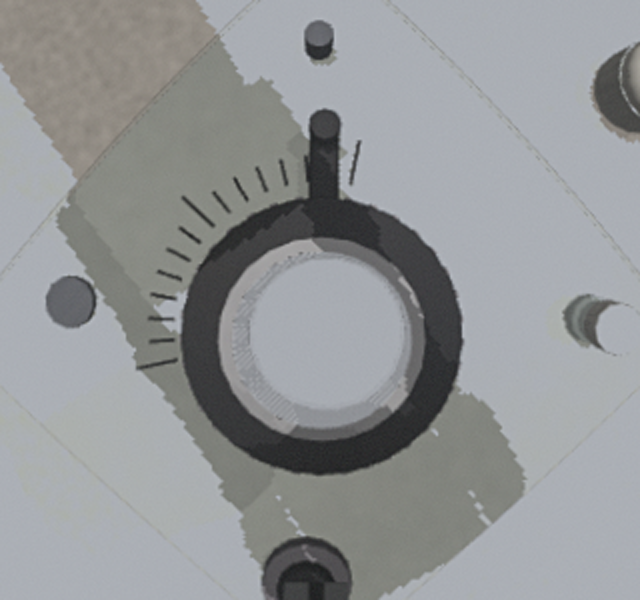

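This picture shows the pin top at (325,125), the post top at (319,33) and the ring centre near (322,335), so the lever is close to aligned.

Run:
```python
from ang import *
s,im=pickle.load(open("d4.pkl","rb"))
g=cv2.cvtColor(im["color"],cv2.COLOR_RGB2GRAY)
# lever sides rows 78..95 and pin top width, post top
for v in (62,80,86,92): print(v,np.where(g[v,305:345]<75)[0][[0,-1]]+305)
run("d4.pkl",(160+325/2,125/2),(160+319/2,33/2),0,0)
l=[]
for v in range(76,96):
    q=np.where(g[v,305:345]<75)[0]+305;l.append(onz(im,q[[0,-1]].mean(),v,74,s)[:2])
l=np.array(l);d=np.polyfit(l[:,0]-l[0,0],l[:,1],1);print("lever dir",np.degrees(np.arctan(d[0]))+180)
```

```text
62 [315 329]
80 [312 337]
86 [313 336]
92 [315 328]
ring [556.5 -87.9] 57.0
pin [498.6 -28.2] 83.2 134.13
post [466.8   0.7] 126.2 135.36
lever dir 132.96679853173924
```

The lever is about 1.2° (1.8 mm at the pin) short of the post. I'll retrace the path and push about 1.9 mm further.

Request:
{"name": "arm_command", "arguments": {"deltas": [{"tx": -0.023, "ty": 0.037, "tz": 0, "wx": 0, "wy": 0, "wz": 0, "gripper": 0}, {"tx": -0.02, "ty": 0.036, "tz": 0, "wx": 0, "wy": 0, "wz": 0, "gripper": 0}, {"tx": -0.02, "ty": 0.036, "tz": 0, "wx": 0, "wy": 0, "wz": 0, "gripper": 0}, {"tx": 0, "ty": 0, "tz": -0.035, "wx": 0, "wy": 0, "wz": 0, "gripper": 0}, {"tx": 0, "ty": 0, "tz": -0.04, "wx": 0, "wy": 0, "wz": 0, "gripper": 0}, {"tx": 0, "ty": 0, "tz": -0.04, "wx": 0, "wy": 0, "wz": 0, "gripper": 0}, {"tx": 0, "ty": 0, "tz": -0.03, "wx": 0, "wy": 0, "wz": 0, "gripper": 0}, {"tx": 0, "ty": 0, "tz": 0, "wx": 0, "wy": 0, "wz": 0, "gripper": 0}, {"tx": 0, "ty": 0, "tz": 0, "wx": 0, "wy": 0, "wz": 0, "gripper": 0}]}}

```text
clock: 11.4
ee_pos: [520.1, -7.5, 87.6]
ee_rot: [3.14, 0.001, 2.359]
force: [0.1, 0.8, -0.2]
finger_gap: -0.001
grasp_force: 0.0
```

Request:
{"name": "arm_command", "arguments": {"deltas": [{"tx": -0.003, "ty": -0.003, "tz": 0, "wx": 0, "wy": 0, "wz": 0, "gripper": 0}, {"tx": -0.002, "ty": -0.002, "tz": 0, "wx": 0, "wy": 0, "wz": 0, "gripper": 0}, {"tx": -0.001, "ty": -0.001, "tz": 0, "wx": 0, "wy": 0, "wz": 0, "gripper": 0}, {"tx": -0.001, "ty": -0.001, "tz": 0, "wx": 0, "wy": 0, "wz": 0, "gripper": 0}, {"tx": -0.0007, "ty": -0.0007, "tz": 0, "wx": 0, "wy": 0, "wz": 0, "gripper": 0}, {"tx": -0.0006, "ty": -0.0006, "tz": 0, "wx": 0, "wy": 0, "wz": 0, "gripper": 0}, {"tx": 0, "ty": 0, "tz": 0, "wx": 0, "wy": 0, "wz": 0, "gripper": 0}, {"tx": 0, "ty": 0, "tz": 0, "wx": 0, "wy": 0, "wz": 0, "gripper": 0}]}}

```text
clock: 12.4
ee_pos: [511.3, -16.2, 86.4]
ee_rot: [3.141, 0.0, 2.358]
force: [1.2, 1.1, 1.9]
finger_gap: 0.0
grasp_force: 0.7
```

Request:
{"name": "arm_command", "arguments": {"deltas": [{"tx": 0.007, "ty": 0.007, "tz": 0, "wx": 0, "wy": 0, "wz": 0, "gripper": 0}, {"tx": 0, "ty": 0, "tz": 0.045, "wx": 0, "wy": 0, "wz": 0, "gripper": 0}, {"tx": 0, "ty": 0, "tz": 0.05, "wx": 0, "wy": 0, "wz": 0, "gripper": 0}, {"tx": 0, "ty": 0, "tz": 0.05, "wx": 0, "wy": 0, "wz": 0, "gripper": 0}, {"tx": 0.02, "ty": -0.036, "tz": 0, "wx": 0, "wy": 0, "wz": 0, "gripper": 0}, {"tx": 0.02, "ty": -0.036, "tz": 0, "wx": 0, "wy": 0, "wz": 0, "gripper": 0}, {"tx": 0.024, "ty": -0.036, "tz": 0, "wx": 0, "wy": 0, "wz": 0, "gripper": 0}, {"tx": 0, "ty": 0, "tz": 0, "wx": 0, "wy": 0, "wz": 0, "gripper": 0}, {"tx": 0, "ty": 0, "tz": 0, "wx": 0, "wy": 0, "wz": 0, "gripper": 0}]}}

```text
clock: 13.52
ee_pos: [581.7, -116.8, 230.5]
ee_rot: [-3.141, -0.002, 2.358]
force: [0.4, 0.1, -0.7]
finger_gap: 0.002
grasp_force: 0.0
```

Run:
```python
from h import *
import pickle
s=env.observe();im=cams.get_image("wrist");print(s["clock"],s["ee_pos"],s["ee_rot"],s["force"])
pickle.dump((s,im),open("d5.pkl","wb"));cv2.imwrite("pics/w6.png",cv2.resize(im["color"][0:200,230:430,::-1],(600,600),interpolation=cv2.INTER_CUBIC))
```

```text
13.525 [ 581.67843186 -116.80166681  230.50218808] [-3.14082244e+00 -1.79402804e-03  2.35751626e+00] [ 0.38916658  0.05095375 -0.66248198]
```

View pics/w6.png

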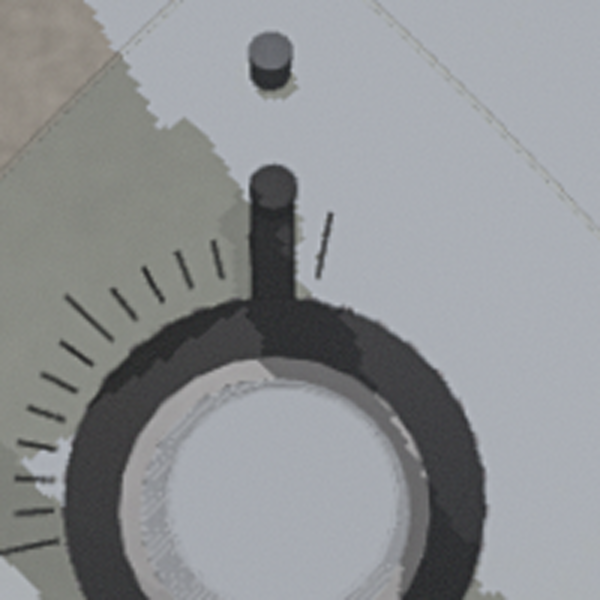

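The last crop shows the pin top at (273,187) and the post top at (270,50), and the lever now runs straight along the line to the post.

Run:
```python
from ang import *
run("d5.pkl",(230+273.5/3,187/3),(230+270.5/3,50/3),0,0)
```

```text
ring [556.6 -87.9] 57.0
pin [497.3 -29. ] 83.6 135.19
post [466.7   0.8] 126.3 135.38
```

The lever is within 0.2° of the post. Next is the read button, near (635,-176.5).

Request:
{"name": "arm_command", "arguments": {"deltas": [{"tx": 0.026, "ty": -0.03, "tz": 0, "wx": 0, "wy": 0, "wz": 0, "gripper": 0}, {"tx": 0.027, "ty": -0.03, "tz": 0, "wx": 0, "wy": 0, "wz": 0, "gripper": 0}, {"tx": 0, "ty": 0, "tz": 0, "wx": 0, "wy": 0, "wz": 0, "gripper": 0}, {"tx": 0, "ty": 0, "tz": -0.04, "wx": 0, "wy": 0, "wz": 0, "gripper": 0}, {"tx": 0, "ty": 0, "tz": -0.045, "wx": 0, "wy": 0, "wz": 0, "gripper": 0}, {"tx": 0, "ty": 0, "tz": -0.045, "wx": 0, "wy": 0, "wz": 0, "gripper": 0}, {"tx": 0, "ty": 0, "tz": -0.02, "wx": 0, "wy": 0, "wz": 0, "gripper": 0}, {"tx": 0, "ty": 0, "tz": 0, "wx": 0, "wy": 0, "wz": 0, "gripper": 0}, {"tx": 0, "ty": 0, "tz": 0, "wx": 0, "wy": 0, "wz": 0, "gripper": 0}]}}

```text
clock: 14.7
ee_pos: [636.6, -177.4, 83.6]
ee_rot: [3.14, 0.003, 2.358]
force: [0.1, 0.1, 0.4]
finger_gap: 0.003
grasp_force: 0.0
```

Request:
{"name": "arm_command", "arguments": {"deltas": [{"tx": 0, "ty": 0, "tz": -0.006, "wx": 0, "wy": 0, "wz": 0, "gripper": 0}, {"tx": 0, "ty": 0, "tz": -0.004, "wx": 0, "wy": 0, "wz": 0, "gripper": 0}, {"tx": 0, "ty": 0, "tz": -0.003, "wx": 0, "wy": 0, "wz": 0, "gripper": 0}, {"tx": 0, "ty": 0, "tz": -0.002, "wx": 0, "wy": 0, "wz": 0, "gripper": 0}, {"tx": 0, "ty": 0, "tz": 0, "wx": 0, "wy": 0, "wz": 0, "gripper": 0}]}}

```text
clock: 15.32
ee_pos: [635.0, -177.3, 66.2]
ee_rot: [-3.141, -0.0, 2.358]
force: [-1.0, -0.2, 1.0]
finger_gap: -0.001
grasp_force: 0.7
```

Request:
{"name": "arm_command", "arguments": {"deltas": [{"tx": 0, "ty": 0, "tz": -0.002, "wx": 0, "wy": 0, "wz": 0, "gripper": 0}, {"tx": 0, "ty": 0, "tz": -0.002, "wx": 0, "wy": 0, "wz": 0, "gripper": 0}, {"tx": 0, "ty": 0, "tz": -0.001, "wx": 0, "wy": 0, "wz": 0, "gripper": 0}, {"tx": 0, "ty": 0, "tz": 0, "wx": 0, "wy": 0, "wz": 0, "gripper": 0}]}}

```text
clock: 15.82
ee_pos: [635.2, -177.4, 61.5]
ee_rot: [3.142, 0.0, 2.358]
force: [-1.8, 0.6, 3.9]
finger_gap: -0.003
grasp_force: 1.8
```

Request:
{"name": "arm_command", "arguments": {"deltas": [{"tx": 0, "ty": 0, "tz": -0.001, "wx": 0, "wy": 0, "wz": 0, "gripper": 0}, {"tx": 0, "ty": 0, "tz": -0.0005, "wx": 0, "wy": 0, "wz": 0, "gripper": 0}, {"tx": 0, "ty": 0, "tz": 0, "wx": 0, "wy": 0, "wz": 0, "gripper": 0}]}}

```text
clock: 16.2
ee_pos: [635.2, -177.4, 61.0]
ee_rot: [3.142, 0.0, 2.358]
force: [-3.5, 0.5, 9.3]
finger_gap: -0.005
grasp_force: 4.4
```

Request:
{"name": "arm_command", "arguments": {"deltas": [{"tx": 0, "ty": 0, "tz": -0.0007, "wx": 0, "wy": 0, "wz": 0, "gripper": 0}, {"tx": 0, "ty": 0, "tz": 0, "wx": 0, "wy": 0, "wz": 0, "gripper": 0}, {"tx": 0, "ty": 0, "tz": 0, "wx": 0, "wy": 0, "wz": 0, "gripper": 0}]}}

```text
clock: 16.58
ee_pos: [635.2, -177.4, 60.9]
ee_rot: [3.142, 0.0, 2.358]
force: [-5.0, 0.9, 11.8]
finger_gap: 0.005
grasp_force: 5.8
```

Request:
{"name": "arm_command", "arguments": {"deltas": [{"tx": 0, "ty": 0, "tz": 0.006, "wx": 0, "wy": 0, "wz": 0, "gripper": 0}, {"tx": 0, "ty": 0, "tz": 0.02, "wx": 0, "wy": 0, "wz": 0, "gripper": 0}, {"tx": 0, "ty": 0, "tz": 0.045, "wx": 0, "wy": 0, "wz": 0, "gripper": 0}, {"tx": 0, "ty": 0, "tz": 0.05, "wx": 0, "wy": 0, "wz": 0, "gripper": 0}, {"tx": 0, "ty": 0, "tz": 0.05, "wx": 0, "wy": 0, "wz": 0, "gripper": 0}, {"tx": -0.026, "ty": 0.03, "tz": 0, "wx": 0, "wy": 0, "wz": 0, "gripper": 0}, {"tx": -0.027, "ty": 0.03, "tz": 0, "wx": 0, "wy": 0, "wz": 0, "gripper": 0}, {"tx": 0, "ty": 0, "tz": 0, "wx": 0, "wy": 0, "wz": 0, "gripper": 0}, {"tx": 0, "ty": 0, "tz": 0, "wx": 0, "wy": 0, "wz": 0, "gripper": 0}]}}

```text
clock: 17.7
ee_pos: [582.6, -117.4, 230.8]
ee_rot: [3.141, 0.001, 2.358]
force: [-0.1, -0.2, -0.6]
finger_gap: 0.0
grasp_force: 0.0
```

Run:
```python
from h import *
import pickle
s5,a=pickle.load(open("d5.pkl","rb"))
s=env.observe();im=cams.get_image("wrist");print(s["clock"],s["ee_pos"],s["force"])
b=im["color"]
# same-pose comparison: pin/post patch shifts against d5
ga,gb=[cv2.cvtColor(x,cv2.COLOR_RGB2GRAY) for x in(a["color"],b)]
for n,(u,v,h) in{"pin":(321,63,11),"post":(320,18,11),"vial":(462,163,18),"dish":(323,168,40)}.items():
    r=cv2.matchTemplate(gb[max(0,v-h-12):v+h+12,u-h-12:u+h+12],ga[v-h:v+h,u-h:u+h],cv2.TM_CCOEFF_NORMED);_,q,_,l=cv2.minMaxLoc(r)
    print(n,round(q,3),l[0]-12,l[1]-min(12,v-h))
```

```text
17.7 [ 582.60166035 -117.40832894  230.82299689] [-0.11017234 -0.22781485 -0.59557767]
pin 0.978 0 -2
post 0.975 0 -2
vial 0.983 0 -2
dish 0.976 -1 -2
```

Since the press, the pin, post, vial and dish have all shifted together, by about 2 pixels, which comes from the camera pose. The button bottomed out at z 61 with the force rising past the spring's 4 N.

```bash
python3 -c "
from plant import job
print(job.hand_in())"
```

```text
the job is handed in; nothing more can be done
None
```

The lever points at the tall thin post (within about 0.2° by the camera), the read button was then pressed fully down and released, and the job was handed in at about 18 s; the dish and vial had not moved in the last picture, and the arm went nowhere near the rest.

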